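# Swing and lock the top tray to take out the tin

## Robot

A 6-joint arm with a two-finger parallel gripper is mounted at the origin on the work surface. World frame = base frame: x ahead of the robot, y to its left, z up, the work surface at z = 0. Lengths are in m, angles in rad, forces in N, time in s.
With the tool pointing down it reaches from about 0.35 to 0.85 m from the base axis. Payload 8.1 kg.
Tool frame: the origin (TCP) lies at the very end of the fingers, on their centre line; the grasp point (between the pads) lies 19 mm behind it; z points along the fingers, y is the direction in which the jaws open and shut (so a half turn about z gives the same grasp; the last joint's range is limited). The gripper opens to 93 mm and grips with 3 to 60 N. Pads are 15 mm wide; open, the fingers measure 128 mm over their backs; the gripper's body (75 mm by 188 mm) begins 65 mm behind the grasp point.
Start: joints at [1.103, 0.13, 1.488, -0, 1.523, -0.085], TCP at [0.224, 0.557, 0.19] pointing down, gripper open.
Joint ranges: [-2.96, 2.96], [-0.89, 2.26], [0.02, 2.5], [-1.34, 4.48], [0, 2.73], [-2.66, 2.66]. Speed limits (rad/s): [2.39, 2.39, 2.79, 3.14, 3.14, 3.14].

## Interface

Orientations are given as a rotation vector (axis times angle).
In Python, from plant import robot gives the robot as it stands.
- The arm moves only by the shell command python3 -m inch 'ROWS' [FORCE]. ROWS is JSON, a list that holds one entry, the list of rows, each a list of 7 numbers: the shift along the tool's x, y, z in cm, then the turn, a rotation vector about the tool's x, y, z in degrees, then the gripper command: -1 is fully open, 1 is shut, values between are in proportion. A call has 1 to 5 rows; each row shifts and turns the commanded pose from where the row before left it, along the tool's axes as they then stand; what a row does not reach is not made up. A row lasts 1/10 s, in which the tool goes at most 50 mm and 8.59 degrees, less where a joint would pass 70% of its speed; a pose out of reach is approached as far as the arm can. A call with a gripper value outside its range is refused whole. The fingers move at their own pace and stop on an object; FORCE is the grip in N (left out, the last holds). Time passes only in rows, so rows that do not move let the fingers close. It gives the time, the measured TCP pose, the force and the opening at its end, in the units of the state.
- robot.read_state(): the state, without advancing time (a new reading comes with each control period).
- robot.read_camera(name): name is "side" or "top" or "wrist"; returns a dict with "image" (480x640x3 uint8, blue, green, red), "K" (3x3 intrinsics, pixels), "distortion" ([k1, k2, p1, p2, k3] as OpenCV has them; the pictures are not rectified), "R" (3x3) and "t" (3): a world point X has camera coordinates R X + t; the wrist camera has in their place "tool_from_camera" (4x4, takes a point from camera to tool coordinates, whose origin is the TCP and whose axes are the flange's). Camera axes: x right, y down, z forward; pixel columns grow to the right and rows downward; lengths in m; the calibration is good to about 2 mm. A picture is of the moment at which its call begins: read the wrist's pose just before it. There is no depth.
- robot.close_job(): hands the job in, once; it reports no verdict.
The state is a dict: "t": time; "q": joint angles; "dq": joint speeds; "joint_torque": joint torques, N m; "tool_pos": TCP position; "orientation": TCP orientation; "force": force on the tool from outside, world axes, zero at the start; "wrist_torque": the same for the moment, N m; "opening": finger opening in m.
Only numpy, scipy, OpenCV 4.12 (cv2) and the standard library are available. Lean on these libraries where they do the work, as an engineer would, in place of code of your own. Each camera call takes 0.05 s, during which the arm holds its last target. There are 200 camera calls.

## Task

The top tray of the stack is locked shut over the tin. Pull its sprung knob up out of the notch, swing the tray aside with the knob and let the knob snap fully down into the open notch, without forcing the key against the notch or the ring; then take the tin out of the middle tray and set it down upright on the cork mat, wholly on it and not dropped. Leave everything else where it lies: the ball and the cap stay in the top tray, the whistle in the middle tray, and the spring grip on the ledge is not moved.

Things in the scene. Friction and masses are not known exactly. Their poses are not given: they have to be found in the camera images.
- stand: Fixed tray stack: grey base plate, upright post (radius 18 mm) and three translucent trays one above the other, reaching from the post along the stand's -y. Origin: post axis at ledge height, z up. Each tray: 105 (x) by 220 mm (y), from y = -45 to -265 mm, walls 3 mm thick, 30 mm high; undersides 8, 50 and 96 mm above the ledge (top tray's rim at 126 mm).
- ring: Origin on the post axis at ledge height. Fixed toothed steel ring on the post, radius 26 to 40 mm, its flat rim 141 mm above the ledge; axes of the stand. Two notches, 9.6 mm wide, 11 mm deep: the closed one at its +x side, the open one 60 to 80 degrees anticlockwise of that from above. The exact place of the open notch differs each time and is not measured: find it by feel (or sight).
- top_tray (a joint): Swing of the top tray (with knob and key) about the post's axis, rad: 0 = shut over the middle tray, in the closed notch; grows anticlockwise from above (the tray's far end moves towards the stand's +x); stops at 1.6. In the open notch it reads 1.06 to 1.39 (+-0.06 play in the notch). Drag 0.04 to 0.1 N m.
- knob (a joint): How far the knob is pulled up, m: 0 = fully down in a notch; about 0.008 = the key rides on the ring's flat rim; over 0.009 = clear of the ring; 0.018 = upper stop. Spring and weight pull it down with about 9 N at 0, 11 N at the rim, 13 N at the stop. It snaps down by itself when free and over a notch.
- knob_grip (a point): On the knob's and post's common axis at the height to grip, 173 mm above the ledge when down. Black knob: upright bar 12 mm thick, 46 mm long, 34 mm high (24 mm below this point to 10 mm above) on a disc of radius 22 mm, just above the ring. y axis along the bar (at tray angle 0 parallel to the stand's y), x across it. Knob and tray turn together.
- key: Square steel key of the knob, 7 x 7 mm, sticking out radially along its x axis to radius 39 mm. With the knob down it lies in a notch with 1.3 mm play either side, its underside 9 mm below the ring's rim. Ring and key pressing on each other with over 30 N counts as forcing (turned in a notch, that is about 1 N m on the knob). Origin on the post's axis.
- top_tray_mid (a point): Middle of the top tray's inner floor, 99 mm above the ledge; axes of the tray (x across, y along it). Inside 99 x 214 mm.
- middle_tray_mid (a point): Middle of the middle tray's inner floor, 53 mm above the ledge; axes of the stand. Inside 99 x 214 mm.
- tin: Round lidded aluminium tin, diameter 52 mm, height 34 mm, 60 to 130 g, lying flat in the middle tray under the top tray. Origin: centre of its underside, z up.
- mat: Fixed round cork mat on the ledge, radius 55 mm, 5 mm thick. Origin: centre of its underside.
- whistle: Clear plastic whistle 46 x 18 x 20 mm at the far end of the middle tray; to be left there. Origin: centre of its underside, x along it.
- cap: Orange bottle cap, diameter 30 mm, 12 mm high, in the top tray; rides along. Origin: centre of its underside.
- ball_center (a point): Centre of the yellow hard silicone ball, diameter 42 mm, in the top tray; it may roll about in it.
- spring_grip: Steel spring hand grip with two black handles, about 130 x 82 x 18 mm, lying on the ledge; to be left alone. Origin: at its middle, underside.
Not all that is in view belongs to the job. There is more than one size of the cap; the job needs the smallest.

How it is judged:
On the way, in this order (a step that is already met when the one before it is completed fails the run):
1. the knob is pulled up clear of the ring (more than 9 mm) (value of joint knob above 0.009 m), for 0.1 s.
2. the top tray is swung open and the knob has snapped fully down into the open notch (value of joint knob below 0.002 m and value of joint top_tray above 0.95 rad), for 0.2 s.
At the end, for the whole second after the job is handed in: Knob down in the open notch (under 2 mm up, tray past 0.95 rad); tin upright (0.1 rad) and still on the mat, within 29 mm of its centre; cap and ball in the top tray, whistle in the middle tray, spring grip within 15 mm of its start (all of step 2 and horizontal distance between tin and mat below 0.029 m and height (world z) of tin below 0.009 m and angle between tin's own z axis and vertical below 0.1 rad and linear speed of tin below 0.02 m/s and x of cap in the frame of top_tray_mid between -0.05 and 0.05 m and y of cap in the frame of top_tray_mid between -0.108 and 0.108 m and z of cap in the frame of top_tray_mid between -0.006 and 0.04 m and x of ball_center in the frame of top_tray_mid between -0.05 and 0.05 m and y of ball_center in the frame of top_tray_mid between -0.108 and 0.108 m and z of ball_center in the frame of top_tray_mid between -0.006 and 0.04 m and x of whistle in the frame of middle_tray_mid between -0.05 and 0.05 m and y of whistle in the frame of middle_tray_mid between -0.108 and 0.108 m and z of whistle in the frame of middle_tray_mid between -0.006 and 0.04 m and distance of spring_grip from where it was at the start of the episode below 0.015 m); the robot touches nothing.
It fails at once if the key is forced against the notch or the ring (more than 30 N) (contact force between key and ring above 30 N).
It fails at once if the tin is dropped (it falls freely, faster than 0.7 m/s) (linear speed of tin above 0.7 m/s and contact force between tin and the fingers below 0.1 N).
It fails at once if the spring grip is pushed away (more than 15 mm) (distance of spring_grip from where it was at the start of the episode above 0.015 m).
It also fails if it takes over 59 s, if anything falls off the work surface, if the arm or the gripper's body presses on something with over 40 N, if the wrist force passes 120 N, or if a joint passes its speed limit or range.

## Working session

There is one attempt and no reset: what is moved stays moved. The work goes in short steps, Python scripts to look and compute and a shell command to move; the robot and the scene stay as the last step left them, time stands still between calls to the robot, and variables do not carry over. Pictures are saved under pics/ and viewed, about 8 in all and at most 12, crops included, and the job is handed in when it is done.

```bash
ls; mkdir -p pics; cat > h.py <<'E'
import numpy as np, cv2
from plant import robot
from scipy.spatial.transform import Rotation as Ro
def cam(n):
    s=robot.read_state(); c=robot.read_camera(n)
    if n=="wrist":
        T=np.eye(4);T[:3,:3]=Ro.from_rotvec(s["orientation"]).as_matrix();T[:3,3]=s["tool_pos"]
        M=np.linalg.inv(T@np.array(c["tool_from_camera"])); c["R"]=M[:3,:3];c["t"]=M[:3,3]
    import pickle; pickle.dump(c,open(f"{n}.pkl","wb")); return c
def load(n):
    import pickle; return pickle.load(open(f"{n}.pkl","rb"))
def ray(c,px,z):
    p=cv2.undistortPoints(np.array([[px]],float),np.array(c["K"]),np.array(c["distortion"]))[0,0]
    R=np.array(c["R"]);o=-R.T@np.array(c["t"]);d=R.T@np.array([p[0],p[1],1]); return o+d*(z-o[2])/d[2]
def proj(c,X):
    return cv2.projectPoints(np.array(X,float).reshape(-1,1,3),cv2.Rodrigues(np.array(c["R"]))[0],np.array(c["t"],float),np.array(c["K"]),np.array(c["distortion"]))[0][:,0]
E
python3 - <<'E'
from h import *
for n in("side","top"):
    c=cam(n); cv2.imwrite(f"pics/{n}0.png",c["image"]); print(n,-np.array(c["R"]).T@c["t"])
print(robot.read_state())
E
```

```text
pics
side [ 0.29376247 -0.91886819  0.75314959]
top [0.38047648 0.04720511 1.13031932]
{'t': 0.1, 'q': array([ 1.10258725e+00,  1.31113294e-01,  1.48915951e+00, -3.05452875e-05,
        1.52300641e+00, -8.53678342e-02]), 'dq': array([ 0.00039224, -0.00175134, -0.00114369, -0.00039946,  0.00016864,
       -0.00141596]), 'joint_torque': array([ 8.06340558e-04, -5.61342788e+01, -4.93096340e+01,  7.70200370e-02,
        2.91269075e-02, -2.80803459e-05]), 'tool_pos': array([0.22385198, 0.55606999, 0.18888184]), 'orientation': array([-5.97615221e-01, -3.08378706e+00,  2.56115957e-03]), 'force': array([-0.62238712,  0.19512325,  0.86371488]), 'wrist_torque': array([ 0.02037269, -0.01972902, -0.02138186]), 'opening': 0.09293547378232218}
```

View pics/top0.png

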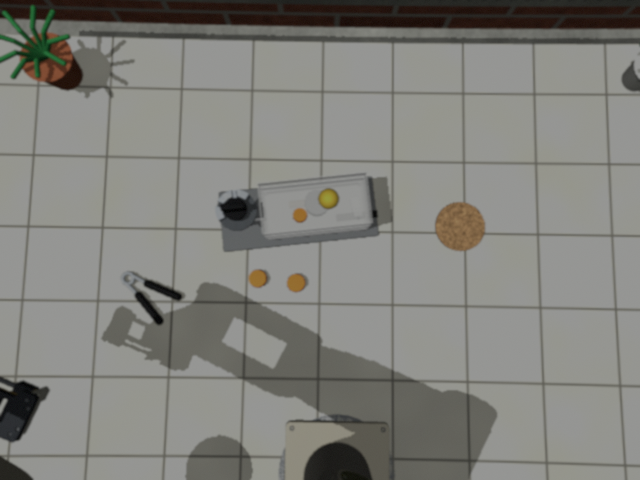

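View pics/side0.png

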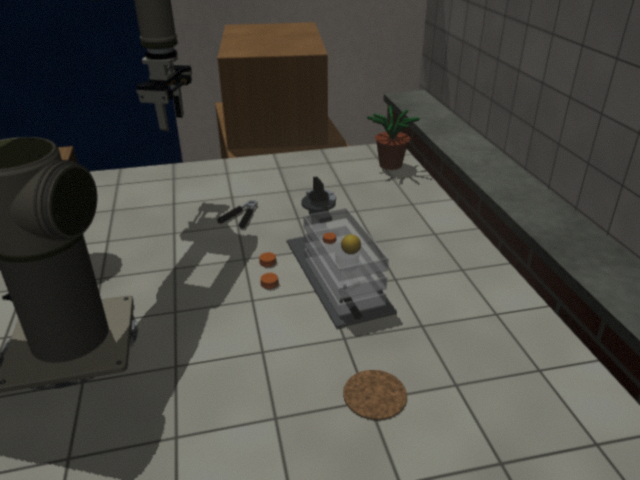

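The top view shows the knob at about (235,209), the tray running right to about (372,205), the tin as a grey disc at about (317,203), the mat at (460,226), the spring grip at (150,298), and two larger caps outside at (258,278) and (296,282). The small cap is in the tray at (300,215). I'll enlarge this area.

```bash
python3 - <<'E'
from h import *
c=load("top"); i=c["image"][165:260,210:390]
i=cv2.convertScaleAbs(cv2.resize(i,None,fx=4.4,fy=4.4,interpolation=cv2.INTER_CUBIC),alpha=1.3)
cv2.imwrite("pics/crop.png",i)
print(ray(c,(460,226),.005),ray(c,(235,209),.183),ray(c,(317,203),.087))
E
```

```text
[ 0.53033567 -0.26573672  0.005     ] [0.53176402 0.2033892  0.183     ] [0.56247341 0.05070149 0.087     ]
```

View pics/crop.png

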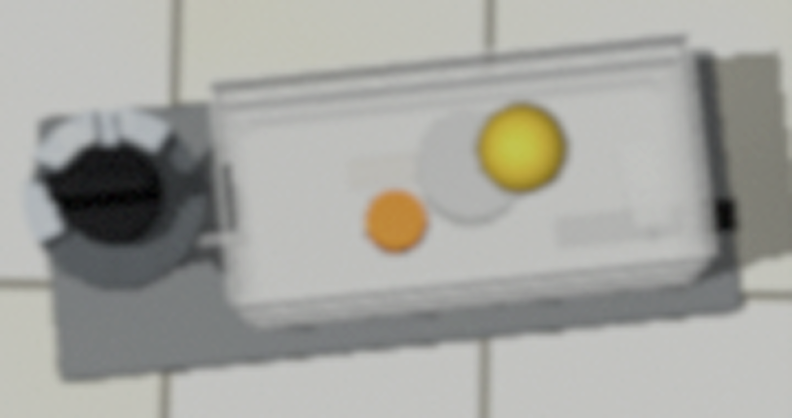

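Knob at about (0.531, 0.203), and the stand is turned about +5.9°. The disc in crop at (470,165) under the trays is the tin. The cap in the tray is the small one. The open notch seems to be the dark gap at crop (48,172). Moving above the knob now.

```bash
python3 -m inch '[[[-4.1,-2.1,-1.5,0,0,0,-1],[-4.1,-2.1,-1.5,0,0,0,-1],[-4.1,-2.1,-1.5,0,0,0,-1],[-4.1,-2.1,-1.5,0,0,0,-1],[-4.1,-2.1,0,0,0,0,-1]]]' 20; python3 -m inch '[[[-4.1,-2.1,0,0,0,0,-1],[-4.1,-2.1,0,0,0,0,-1],[-4.1,-2.1,0,0,0,0,-1],[-4.1,-2.1,0,0,0,0,-1],[-3,-1.5,0,0,0,0,-1]]]'
python3 -m inch '[[[0,0,0,0,0,8.5,-1],[0,0,0,0,0,8.5,-1],[0,0,0,0,0,8.5,-1],[0,0,0,0,0,8.5,-1],[0,0,0,0,0,8.5,-1]]]'; python3 -m inch '[[[0,0,0,0,0,8.5,-1],[0,0,0,0,0,8.5,-1],[0,0,0,0,0,3,-1],[0,0,0,0,0,0,-1]]]'
cat >> h.py <<'E'
def go(X,head):
    s=robot.read_state();R=Ro.from_rotvec(s["orientation"]).as_matrix()
    h=np.degrees(np.arctan2(R[1,1],R[0,1]))
    d=np.array(X)-s["tool_pos"]
    print("tool shift cm",np.round(R.T@d*100,2),"heading",round(h,2),"turn z",round(h-head,2),"tilt",np.round(R[:,2],4),"pos",np.round(s["tool_pos"],4),"F",np.round(s["force"],1),"T",np.round(s["wrist_torque"],2),"op",round(s["opening"],4),"t",round(s["t"],2))
E
python3 - <<'E'
from h import *
go([.531,.203,.25],5.9)
c=cam("wrist");cv2.imwrite("pics/w1.png",c["image"]); print(proj(c,[.531,.203,.183]))
E
```

```text
t: 0.6
tool_pos: [0.3766, 0.3818, 0.2522]
orientation: [0.597, 3.082, 0.004]
force: [0.8, 1.0, 0.7]
opening: 0.093
t: 1.1
tool_pos: [0.5192, 0.2158, 0.2493]
orientation: [-0.6, -3.083, 0.001]
force: [-0.5, 0.6, -0.1]
opening: 0.093
t: 1.6
tool_pos: [0.5177, 0.2181, 0.2492]
orientation: [-1.683, -2.652, 0.001]
force: [0.4, -0.5, 0.1]
opening: 0.0925
t: 2.0
tool_pos: [0.5177, 0.2182, 0.2493]
orientation: [-2.111, -2.326, 0.001]
force: [0.5, -0.4, -0.4]
opening: 0.0931
tool shift cm [-1.64  1.17 -0.07] heading 5.53 turn z -0.37 tilt [-9.e-04 -3.e-04 -1.e+00] pos [0.5177 0.2182 0.2493] F [ 0.5 -0.4 -0.4] T [-0.02  0.11  0.02] op 0.0931 t 2.0
[[340.19401562 263.0107273 ]]
```

View pics/w1.png

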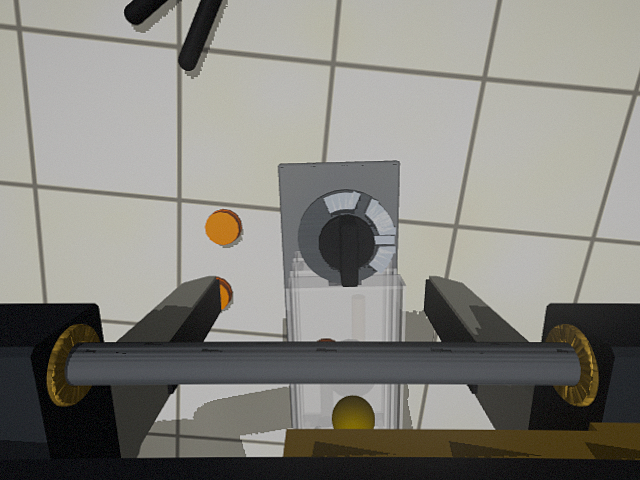

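```bash
python3 - <<'E'
from h import *
c=load("wrist"); i=c["image"][155:300,270:410]
cv2.imwrite("pics/w1c.png",cv2.resize(i,None,fx=4,fy=4,interpolation=cv2.INTER_CUBIC))
E
```

```text
(no output)
```

View pics/w1c.png

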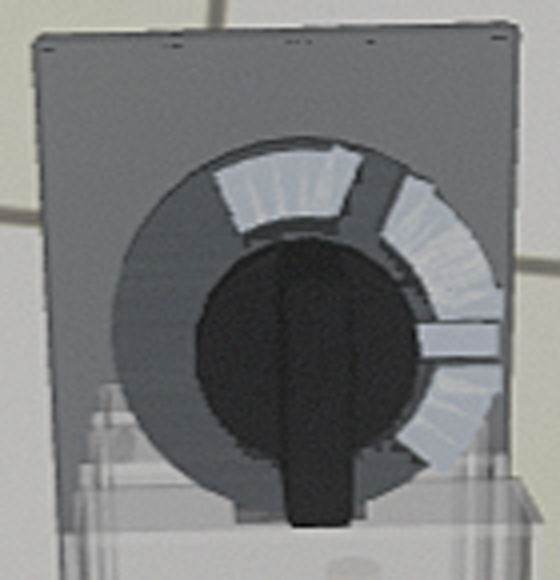

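```bash
python3 - <<'E'
from h import *
from scipy.optimize import least_squares
c=load("wrist"); f=lambda u,v,z:ray(c,(270+u/4,155+v/4),z)[:2]
P=np.array([f(*p,.141) for p in [(216,174),(300,149),(345,147),(430,185),(500,290),(502,390),(437,472)]])
r=least_squares(lambda q:np.hypot(*(P-q[:2]).T)-q[2],[.53,.2,.04]); C=r.x[:2];print(r.x,r.fun)
r=least_squares(lambda q:np.hypot(*(P-q[:2]).T)-.04,[.53,.2]); C2=r.x;print(C2)
ang=lambda p:np.degrees(np.arctan2(*(p-C2)[::-1]))
print("key",ang(f(500,340,.139)),ang(f(420,340,.139)),[ (f(u,v,.139)).round(4) for u,v in[(500,322),(500,358),(418,322),(418,358)]])
for p in [(362,155),(345,215),(405,180),(382,235)]: print(ang(f(*p,.141)))
print("bar top",f(290,525,.183),f(348,525,.183),f(283,270,.183),f(350,270,.183))
t=load("top"); C=C2
print(proj(t,[[*C2,.183],[*C2,.141]]))
go([*C2,.25],5.9)
E
```

```text
[0.53882624 0.20957349 0.03868242] [ 0.00012326 -0.00021282  0.00040035 -0.00035713 -0.00043768  0.00100653
 -0.00052251]
[0.53754127 0.20835327]
key 6.156315658259059 6.590048723470602 [array([0.5759, 0.2163]), array([0.577 , 0.2088]), array([0.5595, 0.2147]), array([0.5605, 0.2072])]
80.68609159709943
80.50343984083119
66.28031879064622
62.650389223260966
bar top [0.53451605 0.18582343] [0.54482261 0.18682851] [0.52823883 0.23200107] [0.53964856 0.23310511]
[[232.4411754  205.89969899]
 [235.99101893 209.48844242]]
tool shift cm [-1.18  1.87 -0.06] heading 5.65 turn z -0.25 tilt [-8.e-04 -2.e-04 -1.e+00] pos [0.5178 0.2183 0.2494] F [0.4 0.4 0.2] T [-0.06  0.07  0.03] op 0.0927 t 2.05
```

```bash
python3 -m inch '[[[-1.1,1.83,0,0,0,-0.4,-1],[0,0,3,0,0,0,-1],[0,0,3,0,0,0,-1],[0,0,2.4,0,0,0,-1],[0,0,1.0,0,0,0,-1]]]' ; python3 -m inch '[[[0,0,0,0,0,0,-1],[0,0,0,0,0,0,-1]]]'; python3 -c "
from h import *
go([.537,.209,.155],6.3)
c=cam('wrist');cv2.imwrite('pics/w2.png',c['image'][100:430,150:500])"
```

```text
t: 2.55
tool_pos: [0.5355, 0.2086, 0.1525]
orientation: [-2.099, -2.334, 0.006]
force: [-0.4, -0.6, -0.5]
opening: 0.0929
t: 2.75
tool_pos: [0.5378, 0.2093, 0.157]
orientation: [2.102, 2.334, 0.002]
force: [-0.1, -0.1, 0.3]
opening: 0.0934
tool shift cm [-0.02 -0.09  0.2 ] heading 6.01 turn z -0.29 tilt [ 1.2e-03  3.0e-04 -1.0e+00] pos [0.5378 0.2093 0.157 ] F [-0.1 -0.1  0.3] T [-0.02  0.03  0.01] op 0.0934 t 2.75
```

View pics/w2.png

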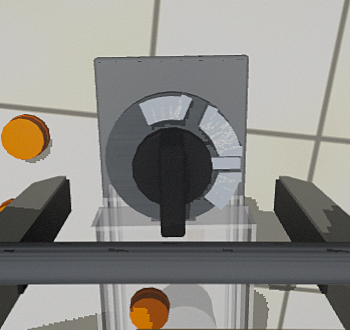

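```bash
python3 -m inch '[[[0,0,0.2,0,0,-0.3,0],[0,0,0,0,0,0,0.5],[0,0,0,0,0,0,0.7],[0,0,0,0,0,0,1],[0,0,0,0,0,0,1]]]' 40; python3 -m inch '[[[0,0,0,0,0,0,1],[0,0,0,0,0,0,1],[0,0,0,0,0,0,1]]]'; python3 -c "
from h import *
go([.537,.209,.155],6.3)"
```

```text
t: 3.3
tool_pos: [0.5373, 0.2092, 0.154]
orientation: [2.097, 2.34, 0.0]
force: [-0.8, -0.4, -0.1]
opening: 0.0576
t: 3.6
tool_pos: [0.5373, 0.2091, 0.1538]
orientation: [-2.097, -2.339, 0.0]
force: [-0.2, 0.7, 1.1]
opening: 0.0335
tool shift cm [-0.01 -0.03 -0.12] heading 6.27 turn z -0.03 tilt [-1.e-04 -0.e+00 -1.e+00] pos [0.5373 0.2091 0.1538] F [-0.2  0.7  1.1] T [-0.09  0.01  0.01] op 0.0335 t 3.6
```

```bash
python3 -m inch '[[[0,0,0,0,0,0,1],[0,0,0,0,0,0,1],[0,0,0,0,0,0,1],[0,0,0,0,0,0,1],[0,0,0,0,0,0,1]]]'; python3 -c "
from h import *
go([.537,.209,.155],6.3)"
```

```text
t: 4.1
tool_pos: [0.5376, 0.2093, 0.1544]
orientation: [2.096, 2.339, 0.001]
force: [-1.0, -0.6, 4.3]
opening: 0.0005
tool shift cm [-0.02 -0.06 -0.06] heading 6.27 turn z -0.03 tilt [ 8.e-04  3.e-04 -1.e+00] pos [0.5376 0.2093 0.1544] F [-1.  -0.6  4.3] T [-0.15  0.16  0.01] op 0.0005 t 4.1
```

```bash
python3 -c "
from h import *
c=cam('wrist');cv2.imwrite('pics/w3.png',cv2.resize(c['image'][100:430,150:500],None,fx=1.6,fy=1.6))
c=cam('side');i=c['image'][150:260,270:380];cv2.imwrite('pics/s3.png',cv2.resize(i,None,fx=5,fy=5,interpolation=cv2.INTER_CUBIC))"
```

```text
(no output)
```

View pics/w3.png

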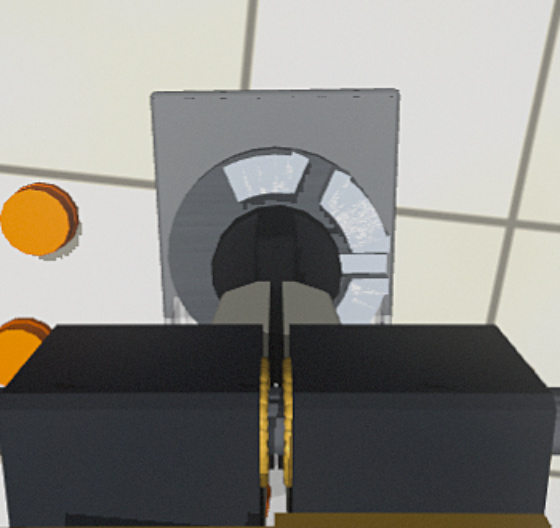

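View pics/s3.png

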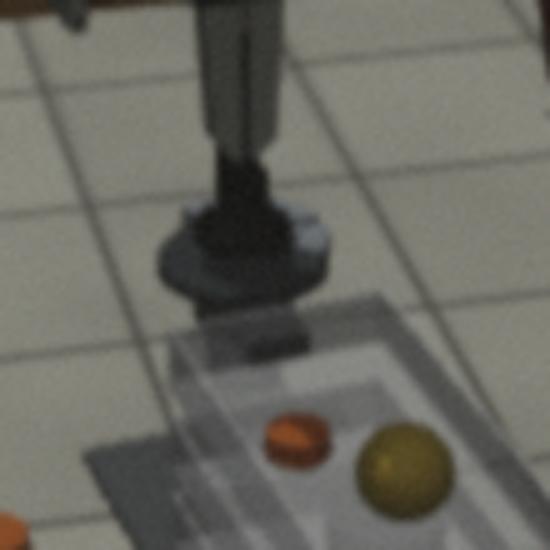

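```bash
python3 -c "
from h import *
s=robot.read_state();p=s['tool_pos'];c=load('side');w=load('wrist')
X=[p,p+[0,0,.03],[.537,.209,.183],[.537,.209,.149],[.534,.232,.183],[.5397,.186,.183]]
print('side crop',((proj(c,X)-[270,150])*5).round())
print('wrist crop',((proj(w,X)-[150,100])*1.6).round())
print(w['tool_from_camera'].round(3), -np.array(w['R']).T@w['t'])"
```

```text
side crop [[239. 204.]
 [238. 145.]
 [237. 149.]
 [238. 215.]
 [220. 128.]
 [254. 170.]]
wrist crop [[278. 276.]
 [279. 312.]
 [277. 310.]
 [276. 271.]
 [275. 232.]
 [277. 384.]]
[[-0.    -0.968 -0.252  0.069]
 [ 1.    -0.    -0.    -0.001]
 [ 0.    -0.252  0.968 -0.195]
 [ 0.     0.     0.     1.   ]] [0.52899633 0.27803226 0.34959019]
```

The side and wrist views suggest the tips are at z≈0.154, straddling the bar, but the opening reads 0. I'll test by feel with a small lift.

```bash
python3 -m inch '[[[0,0,-0.15,0,0,0,1],[0,0,-0.15,0,0,0,1],[0,0,0,0,0,0,1]]]' 40; python3 -c "
from h import *
go([.537,.209,.155],6.3)"
```

```text
t: 4.5
tool_pos: [0.5372, 0.2091, 0.1567]
orientation: [-2.096, -2.339, 0.001]
force: [1.1, -0.1, -0.7]
opening: 0.0006
tool shift cm [-0.01 -0.02  0.17] heading 6.27 turn z -0.03 tilt [-4.e-04 -1.e-04 -1.e+00] pos [0.5372 0.2091 0.1567] F [ 1.1 -0.1 -0.7] T [-0.05  0.06  0.01] op 0.0006 t 4.5
```

```bash
python3 -c "
from h import *
s=robot.read_state();p=s['tool_pos']
c=cam('side');w=cam('wrist')
a=cv2.resize(c['image'][155:215,290:350],(400,400),interpolation=cv2.INTER_CUBIC)
b=cv2.resize(w['image'][220:320,270:370],(400,400),interpolation=cv2.INTER_CUBIC)
i=cv2.LUT(np.hstack([a,b]),(255*(np.arange(256)/255)**.5).astype('uint8'))
cv2.imwrite('pics/c4.png',i)
print(((proj(c,[p,[.537,.209,.183],[.537,.209,.149]])-[290,155])*400/60).round(), ((proj(w,[p,p+[0,.022,0],[.537,.209,.149],[.515,.209,.149],[.559,.209,.149],[.537,.231,.149]])-[270,220])*4).round())
"
```

```text
[[184. 234.]
 [183. 165.]
 [184. 254.]] [[215. 211.]
 [234.  50.]
 [214. 192.]
 [ 54. 176.]
 [373. 209.]
 [232.  37.]]
```

View pics/c4.png

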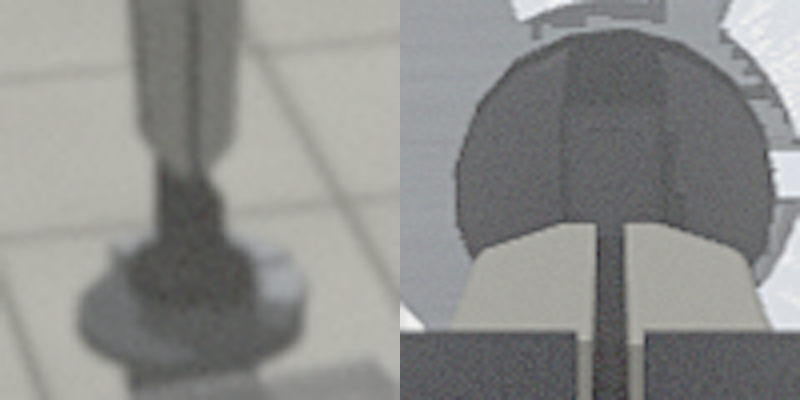

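Comparing with the pictures, the finger ends appear about 22 mm further back than I assumed from the reported TCP. The fingers closed just over the bar's top (c4: tips at y≈225 and 165, against predicted ≈157 and 234). I'll open part-way and go lower, watching the force.

```bash
python3 -m inch '[[[0,0,-1,0,0,0,0],[0,0,0,0,0,0,0],[0,0,0,0,0,0,0],[0,0,0,0,0,0,0],[0,0,0,0,0,0,0]]]' 40;python3 -m inch '[[[0,0,0.8,0,0,0,0],[0,0,0.6,0,0,0,0],[0,0,0.6,0,0,0,0],[0,0,0.4,0,0,0,0],[0,0,0,0,0,0,0]]]';  python3 -c "
from h import *
go([.537,.209,.155],6.3)"
```

```text
t: 5.1
tool_pos: [0.5372, 0.2091, 0.1666]
orientation: [-2.097, -2.339, 0.0]
force: [0.2, 0.2, -0.4]
opening: 0.036
t: 5.6
tool_pos: [0.5366, 0.2089, 0.1416]
orientation: [-2.096, -2.339, 0.002]
force: [0.9, -0.3, 1.0]
opening: 0.0462
tool shift cm [ 0.    0.03 -1.34] heading 6.27 turn z -0.03 tilt [-1.7e-03 -5.0e-04 -1.0e+00] pos [0.5366 0.2089 0.1416] F [ 0.9 -0.3  1. ] T [-0.06 -0.   -0.05] op 0.0462 t 5.6
```

```bash
python3 -m inch '[[[0,0,0.3,0,0,0,0],[0,0,0.2,0,0,0,0],[0,0,0,0,0,0,0.5],[0,0,0,0,0,0,0.7],[0,0,0,0,0,0,0.7]]]' 40;python3 -m inch '[[[0,0,0,0,0,0,1],[0,0,0,0,0,0,1],[0,0,0,0,0,0,1],[0,0,0,0,0,0,1],[0,0,0,0,0,0,1]]]';  python3 -c "
from h import *
go([.537,.209,.155],6.3)"
```

```text
t: 6.1
tool_pos: [0.5374, 0.2092, 0.1381]
orientation: [2.097, 2.339, 0.0]
force: [0.2, 0.5, 1.0]
opening: 0.0271
t: 6.6
tool_pos: [0.5377, 0.2092, 0.138]
orientation: [2.096, 2.339, 0.001]
force: [3.4, 1.3, -1.2]
opening: 0.0117
tool shift cm [-0.01 -0.07 -1.7 ] heading 6.26 turn z -0.04 tilt [ 8.e-04  2.e-04 -1.e+00] pos [0.5377 0.2092 0.138 ] F [ 3.4  1.3 -1.2] T [ 0.02 -0.46 -0.01] op 0.0117 t 6.6
```

Gripped now (opening 11.7 mm). Pull up.

```bash
python3 -m inch '[[[0,0,-0.3,0,0,0,1],[0,0,-0.3,0,0,0,1],[0,0,-0.3,0,0,0,1],[0,0,-0.3,0,0,0,1],[0,0,-0.15,0,0,0,1]]]' 50;python3 -m inch '[[[0,0,0,0,0,0,1],[0,0,0,0,0,0,1]]]';  python3 -c "
from h import *
go([.537,.209,.138],6.3)"
```

```text
t: 7.1
tool_pos: [0.5375, 0.2091, 0.1499]
orientation: [-2.097, -2.339, 0.0]
force: [8.1, 2.5, -13.4]
opening: 0.0114
t: 7.3
tool_pos: [0.5376, 0.2091, 0.1498]
orientation: [-2.097, -2.339, 0.0]
force: [9.4, 3.7, -11.2]
opening: 0.0115
tool shift cm [-0.01 -0.06  1.18] heading 6.26 turn z -0.04 tilt [-0. -0. -1.] pos [0.5376 0.2091 0.1498] F [  9.4   3.7 -11.2] T [ 0.37 -1.61 -0.02] op 0.0115 t 7.3
```

```bash
python3 -m inch '[[[0,0.05,0,0,0,-2,1],[0,0,0,0,0,-4,1],[0,0,0,0,0,-4,1],[0,0,0,0,0,-4,1],[0,0,0,0,0,-4,1]]]' ; python3 -c "
from h import *
go([.537,.209,.138],6.3)"
```

```text
t: 7.8
tool_pos: [0.5374, 0.2091, 0.1494]
orientation: [-1.701, -2.64, 0.002]
force: [6.1, 1.5, -12.1]
opening: 0.0116
tool shift cm [ 0.   -0.04  1.14] heading 24.42 turn z 18.12 tilt [-1.6e-03 -3.0e-04 -1.0e+00] pos [0.5374 0.2091 0.1494] F [  6.1   1.5 -12.1] T [ 0.31 -1.21 -0.17] op 0.0116 t 7.8
```

```bash
python3 -m inch '[[[0,0,-0.1,0,0,-4,1],[0,0,0,0,0,-5,1],[0,0,0,0,0,-5,1],[0,0,0,0,0,-5,1],[0,0,0,0,0,-5,1]]]' ;python3 -m inch '[[[0,0,0,0,0,-5,1],[0,0,0,0,0,-5,1],[0,0,0,0,0,-5,1],[0,0,0,0,0,-5,1],[0,0,0,0,0,-4,1]]]';python3 -m inch '[[[0,0,0,0,0,0,1],[0,0,0,0,0,0,1],[0,0,0,0,0,0,1]]]'; python3 -c "
from h import *
go([.537,.209,.138],72.5)
c=cam('wrist');cv2.imwrite('pics/w5.png',c['image'][130:430,170:470])"
```

```text
t: 8.3
tool_pos: [0.5371, 0.209, 0.1502]
orientation: [-1.113, -2.936, 0.002]
force: [6.5, 1.1, -11.7]
opening: 0.0118
t: 8.8
tool_pos: [0.537, 0.2088, 0.1501]
orientation: [-0.479, -3.102, 0.002]
force: [5.3, 0.7, -11.9]
opening: 0.0115
t: 9.1
tool_pos: [0.537, 0.2087, 0.1501]
orientation: [-0.484, -3.102, 0.002]
force: [6.5, 1.1, -11.6]
opening: 0.0117
tool shift cm [0.   0.03 1.21] heading 72.26 turn z -0.24 tilt [-0.0025 -0.001  -1.    ] pos [0.537  0.2087 0.1501] F [  6.5   1.1 -11.6] T [ 0.12 -1.06  0.02] op 0.0117 t 9.1
```

View pics/w5.png

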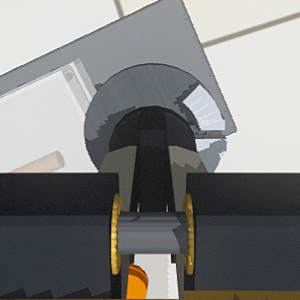

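```bash
python3 -m inch '[[[0,0,0.2,0,0,0,1],[0,0,0.2,0,0,0,1],[0,0,0.15,0,0,0,1],[0,0,0,0,0,0,1],[0,0,0,0,0,0,1]]]'; python3 -c "
from h import *
go([.537,.209,.138],72.5)"
```

```text
t: 9.65
tool_pos: [0.5371, 0.2088, 0.1462]
orientation: [-0.484, -3.103, 0.002]
force: [1.9, -1.6, -11.8]
opening: 0.012
tool shift cm [0.01 0.02 0.82] heading 72.27 turn z -0.23 tilt [-1.7e-03 -8.0e-04 -1.0e+00] pos [0.5371 0.2088 0.1462] F [  1.9  -1.6 -11.8] T [-0.31 -0.33  0.06] op 0.012 t 9.65
```

```bash
python3 -m inch '[[[0,0,0.1,0,0,0,1],[0,0,0.1,0,0,0,1],[0,0,0,0,0,0,1]]]'; python3 -c "
from h import *
go([.537,.209,.138],72.5)"
```

```text
t: 9.95
tool_pos: [0.5372, 0.2088, 0.1444]
orientation: [-0.484, -3.103, 0.001]
force: [-1.1, -3.8, -11.0]
opening: 0.0116
tool shift cm [0.02 0.01 0.64] heading 72.26 turn z -0.24 tilt [-1.3e-03 -7.0e-04 -1.0e+00] pos [0.5372 0.2088 0.1444] F [ -1.1  -3.8 -11. ] T [-0.67  0.18  0.04] op 0.0116 t 9.95
```

```bash
python3 -m inch '[[[0,0,0.2,0,0,0,1],[0,0,0.2,0,0,0,1],[0,0,0,0,0,0,1]]]'; python3 -c "
from h import *
go([.537,.209,.138],72.5)"; python3 -m inch '[[[0,0,0.15,0,0,0,1],[0,0,0.1,0,0,0,1],[0,0,0,0,0,0,1]]]'; python3 -c "
from h import *
go([.537,.209,.138],72.5)"
```

```text
t: 10.25
tool_pos: [0.5372, 0.2089, 0.1403]
orientation: [-0.484, -3.103, 0.001]
force: [-2.4, -3.8, -10.5]
opening: 0.0115
tool shift cm [0.02 0.01 0.23] heading 72.26 turn z -0.24 tilt [-1.3e-03 -7.0e-04 -1.0e+00] pos [0.5372 0.2089 0.1403] F [ -2.4  -3.8 -10.5] T [-0.87  0.43  0.07] op 0.0115 t 10.25
t: 10.55
tool_pos: [0.5372, 0.2089, 0.1381]
orientation: [-0.484, -3.103, 0.001]
force: [-3.9, -4.0, -10.6]
opening: 0.012
tool shift cm [0.03 0.   0.01] heading 72.27 turn z -0.23 tilt [-1.2e-03 -6.0e-04 -1.0e+00] pos [0.5372 0.2089 0.1381] F [ -3.9  -4.  -10.6] T [-0.89  0.61  0.08] op 0.012 t 10.55
```

Force stays at about −10.5 N with no rim contact, so the knob is down in the open notch. Release and back up.

```bash
python3 -m inch '[[[0,0,0.05,0,0,0,0.6],[0,0,0,0,0,0,0.3],[0,0,0,0,0,0,0],[0,0,0,0,0,0,0],[0,0,0,0,0,0,0]]]' 20; python3 -m inch '[[[0,0,-2.5,0,0,0,0],[0,0,-4,0,0,0,-0.5],[0,0,-5,0,0,0,-1],[0,0,-5,0,0,0,-1],[0,0,0,0,0,0,-1]]]';python3 -c "
from h import *
go([.567,.09,.29],96.2)"
```

```text
t: 11.05
tool_pos: [0.5383, 0.2095, 0.1386]
orientation: [0.484, 3.103, 0.001]
force: [0.2, 0.3, 0.6]
opening: 0.0443
t: 11.55
tool_pos: [0.541, 0.2102, 0.3126]
orientation: [0.482, 3.091, 0.01]
force: [0.3, 0.2, 0.4]
opening: 0.0738
tool shift cm [ -6.11 -10.68   2.24] heading 72.28 turn z -23.92 tilt [ 0.0136  0.0041 -0.9999] pos [0.541  0.2102 0.3126] F [0.3 0.2 0.4] T [-0.01 -0.04 -0.04] op 0.0738 t 11.55
```

```bash
python3 -m inch '[[[-2.5,-4,1,0,0,0,-1],[-2.5,-4,1,0,0,0,-1],[-3,-3,0,0,0,0,-1],[-1.5,0,0,0,0,0,-1],[0,0,0,0,0,-8,-1]]]'; python3 -m inch '[[[0,0,0,0,0,-8,-1],[0,0,0,0,0,-8,-1],[0,0,0,0,0,0,-1],[0,0,0,0,0,0,-1]]]';python3 -c "
from h import *
go([.6,.09,.29],96.2)
c=cam('wrist');cv2.imwrite('pics/w6.png',cv2.resize(c['image'],(800,600)))"
```

```text
t: 12.05
tool_pos: [0.596, 0.0734, 0.2821]
orientation: [-0.27, -3.13, 0.0]
force: [0.5, 0.4, 0.2]
opening: 0.0933
t: 12.45
tool_pos: [0.5948, 0.0755, 0.2828]
orientation: [-0.165, 3.137, 0.0]
force: [-0.2, 0.8, 1.5]
opening: 0.0931
tool shift cm [-0.67  1.38 -0.72] heading 96.03 turn z -0.17 tilt [ 1.e-04  0.e+00 -1.e+00] pos [0.5948 0.0755 0.2828] F [-0.2  0.8  1.5] T [ 0.02 -0.01 -0.03] op 0.0931 t 12.45
```

View pics/w6.png

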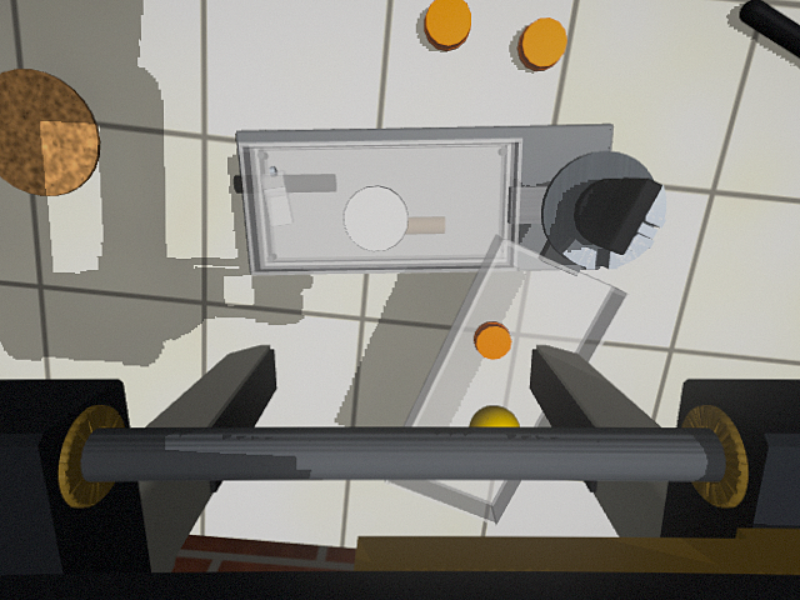

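Tray open (cap at (492,340) and ball at (495,420) are in it). The tin is at (376,218), the whistle at (275,195), well clear of it. The mat is at left.

```bash
python3 -c "
from h import *
c=load('wrist')
f=lambda u,v,z:ray(c,(u*.8,v*.8),z)
P=[f(*p,.087) for p in [(343.5,218),(408.5,218),(376,185.5),(376,251)]]
print(np.round(P,4)); T=np.mean(P,0);print('tin',T, 'dia',np.linalg.norm(P[0]-P[1]),np.linalg.norm(P[2]-P[3]))
print('mat pts',f(100,135,.005),f(40,196,.005),f(25,69,.005))
print('whistle',f(292,195,.073))
go([T[0],T[1],.15],96.2)"
```

```text
[[0.5655 0.0251 0.087 ]
 [0.56   0.0764 0.087 ]
 [0.5378 0.0485 0.087 ]
 [0.589  0.0531 0.087 ]]
tin [0.56308001 0.05078365 0.087     ] dia 0.05155211973215319 0.0514585171596775
mat pts [ 0.52316951 -0.20956923  0.005     ] [ 0.5843144  -0.26757659  0.005     ] [ 0.47511314 -0.27057438  0.005     ]
whistle [ 0.55294755 -0.01924572  0.073     ]
tool shift cm [ 3.42 -2.13 13.28] heading 96.04 turn z -0.16 tilt [ 2.e-04  1.e-04 -1.e+00] pos [0.5948 0.0756 0.2828] F [ 0.8  0.9 -0.5] T [ 0.04 -0.04  0.  ] op 0.0931 t 12.5
```

```bash
python3 -m inch '[[[3.4,-2.15,0,0,0,-0.2,-0.5],[0,0,4.5,0,0,0,-0.5],[0,0,4.5,0,0,0,-0.5],[0,0,4.3,0,0,0,-0.5],[0,0,4,0,0,0,-0.5]]]'; python3 -m inch '[[[0,0,4,0,0,0,-0.5],[0,0,0.8,0,0,0,-0.5],[0,0,0,0,0,0,-0.5],[0,0,0,0,0,0,-0.5]]]';python3 -c "
from h import *
go([.563,.0508,.042],96.2)"
```

```text
t: 13.0
tool_pos: [0.5629, 0.0504, 0.108]
orientation: [-0.172, 3.137, -0.0]
force: [0.4, -0.4, 0.7]
opening: 0.0699
t: 13.4
tool_pos: [0.565, 0.0505, 0.0643]
orientation: [-0.176, 3.134, -0.0]
force: [0.2, 0.4, -0.5]
opening: 0.0697
tool shift cm [0.2  0.05 2.23] heading 96.42 turn z 0.22 tilt [ 0.003  0.    -1.   ] pos [0.565  0.0505 0.0643] F [ 0.2  0.4 -0.5] T [0.02 0.   0.04] op 0.0697 t 13.4
```

```bash
python3 -m inch '[[[0.1,0,0.5,0,0,0,-0.5],[0,0,0.5,0,0,0,-0.5],[0,0,0.5,0,0,0,-0.5],[0,0,0,0,0,0,-0.5]]]';python3 -m inch '[[[0,0,0.4,0,0,0,-0.5],[0,0,0.3,0,0,0,-0.5],[0,0,0,0,0,0,-0.5],[0,0,0,0,0,0,-0.5]]]';python3 -c "
from h import *
go([.563,.0508,.042],96.2)"
```

```text
t: 13.8
tool_pos: [0.5618, 0.0503, 0.0462]
orientation: [0.177, -3.136, -0.0]
force: [-0.4, -1.1, -0.2]
opening: 0.0699
t: 14.2
tool_pos: [0.5622, 0.0503, 0.0397]
orientation: [0.177, -3.136, -0.0]
force: [0.8, -0.1, -0.4]
opening: 0.0698
tool shift cm [-0.08  0.04 -0.23] heading 96.47 turn z 0.27 tilt [-3.e-04  0.e+00 -1.e+00] pos [0.5622 0.0503 0.0397] F [ 0.8 -0.1 -0.4] T [0.02 0.02 0.08] op 0.0698 t 14.2
```

```bash
python3 -m inch '[[[0,0,0.1,0,0,0,-0.2],[0,0,0,0,0,0,0],[0,0,0,0,0,0,0.2],[0,0,0,0,0,0,0.2],[0,0,0,0,0,0,0.2]]]' 20; python3 -m inch '[[[0,0,0,0,0,0,0.3],[0,0,0,0,0,0,0.3]]]';python3 -c "
from h import *
go([.563,.0508,.039],96.2)"
```

```text
t: 14.7
tool_pos: [0.5624, 0.0503, 0.0389]
orientation: [-0.177, 3.136, -0.0]
force: [0.8, 0.1, 0.5]
opening: 0.0521
t: 14.9
tool_pos: [0.5624, 0.0503, 0.0389]
orientation: [-0.177, 3.137, 0.0]
force: [0.1, 0.8, -0.2]
opening: 0.0515
tool shift cm [-0.07  0.04 -0.01] heading 96.47 turn z 0.27 tilt [ 0.  0. -1.] pos [0.5624 0.0503 0.0389] F [ 0.1  0.8 -0.2] T [ 0.08 -0.02  0.04] op 0.0515 t 14.9
```

```bash
python3 -m inch '[[[0,0,-1,0,0,0,0.3],[0,0,-2,0,0,0,0.3],[0,0,-2,0,0,0,0.3],[0,0,-2,0,0,0,0.3],[0,0,-1,0,0,0,0.3]]]' 25; python3 -m inch '[[[0,0,0,0,0,0,0.3],[0,0,0,0,0,0,0.3]]]';python3 -c "
from h import *
go([.5302,-.2662,.119],96.2)"
```

```text
t: 15.4
tool_pos: [0.5636, 0.0503, 0.1217]
orientation: [-0.177, 3.133, -0.0]
force: [0.8, -0.2, -0.0]
opening: 0.0518
t: 15.6
tool_pos: [0.5621, 0.0503, 0.1184]
orientation: [0.177, -3.136, -0.0]
force: [0.4, -0.3, -1.1]
opening: 0.0516
tool shift cm [  6.73 -31.09  -0.06] heading 96.47 turn z 0.27 tilt [-4.e-04 -0.e+00 -1.e+00] pos [0.5621 0.0503 0.1184] F [ 0.4 -0.3 -1.1] T [0.03 0.02 0.03] op 0.0516 t 15.6
```

```bash
python3 -m inch '[[[0.5,-2,0,0,0,0,0.3],[0.7,-3.2,0,0,0,0,0.3],[0.7,-3.3,0,0,0,0,0.3],[0.7,-3.3,0,0,0,0,0.3],[0.7,-3.3,0,0,0,0,0.3]]]'; python3 -m inch '[[[0.7,-3.3,0,0,0,0,0.3],[0.7,-3.3,0,0,0,0,0.3],[0.7,-3.3,0,0,0,0,0.3],[0.7,-3.3,0,0,0,0,0.3],[0.6,-2.8,0,0,0,0,0.3]]]';python3 -m inch '[[[0,0,1,0,0,0,0.3],[0,0,3,0,0,0,0.3],[0,0,3,0,0,0,0.3],[0,0,2,0,0,0,0.3],[0,0,1,0,0,0,0.3]]]';python3 -m inch '[[[0,0,0,0,0,0,0.3],[0,0,0,0,0,0,0.3],[0,0,0,0,0,0,0.3]]]';python3 -c "
from h import *
go([.5302,-.2662,-.009],96.2)"
```

```text
t: 16.1
tool_pos: [0.5452, -0.1044, 0.1171]
orientation: [0.177, -3.134, -0.001]
force: [0.5, -0.4, -0.8]
opening: 0.0516
t: 16.6
tool_pos: [0.5294, -0.2675, 0.117]
orientation: [0.176, -3.134, -0.002]
force: [0.4, -0.3, 0.2]
opening: 0.0514
t: 17.1
tool_pos: [0.5282, -0.2638, 0.0145]
orientation: [0.177, -3.131, -0.006]
force: [-1.2, -0.2, -0.9]
opening: 0.0511
t: 17.4
tool_pos: [0.5319, -0.2667, 0.0204]
orientation: [-0.177, 3.135, -0.002]
force: [0.0, -0.0, -0.3]
opening: 0.0512
tool shift cm [0.17 0.08 2.94] heading 96.48 turn z 0.28 tilt [ 0.0021 -0.0012 -1.    ] pos [ 0.5319 -0.2667  0.0204] F [ 0.  -0.  -0.3] T [ 0.05 -0.01  0.03] op 0.0512 t 17.4
```

Now down the last 29 mm, slowly at the end.

```bash
python3 -m inch '[[[0.1,0,1,0,0,0,0.3],[0,0,0.8,0,0,0,0.3],[0,0,0.4,0,0,0,0.3],[0,0,0.3,0,0,0,0.3],[0,0,0,0,0,0,0.3]]]';python3 -m inch '[[[0,0,0.15,0,0,0,0.3],[0,0,0.1,0,0,0,0.3],[0,0,0,0,0,0,0.3],[0,0,0,0,0,0,0.3]]]'; python3 -c "
from h import *
go([.5302,-.2662,-.009],96.2)"
```

```text
t: 17.9
tool_pos: [0.5293, -0.2661, -0.0069]
orientation: [0.177, -3.136, -0.001]
force: [0.1, -0.5, -1.1]
opening: 0.0513
t: 18.3
tool_pos: [0.5299, -0.2664, -0.0085]
orientation: [-0.177, 3.136, -0.0]
force: [0.4, -0.2, -1.6]
opening: 0.0516
tool shift cm [-0.03  0.02  0.05] heading 96.47 turn z 0.27 tilt [ 2.e-04 -1.e-04 -1.e+00] pos [ 0.5299 -0.2664 -0.0085] F [ 0.4 -0.2 -1.6] T [ 0.03 -0.03  0.01] op 0.0516 t 18.3
```

```bash
python3 -m inch '[[[0,0,0.08,0,0,0,0.3],[0,0,0,0,0,0,0.3],[0,0,0,0,0,0,0.3]]]'; python3 -m inch '[[[0,0,0.08,0,0,0,0.3],[0,0,0,0,0,0,0.3],[0,0,0,0,0,0,0.3]]]';python3 -c "
from h import *
go([.5302,-.2662,-.009],96.2)"
```

```text
t: 18.6
tool_pos: [0.53, -0.2665, -0.0091]
orientation: [-0.177, 3.136, -0.001]
force: [-1.4, -0.2, 2.3]
opening: 0.0513
t: 18.9
tool_pos: [0.5301, -0.2665, -0.0091]
orientation: [-0.177, 3.136, -0.0]
force: [-4.3, 2.4, 10.3]
opening: 0.0516
tool shift cm [-0.02  0.03 -0.01] heading 96.47 turn z 0.27 tilt [ 4.e-04 -3.e-04 -1.e+00] pos [ 0.5301 -0.2665 -0.0091] F [-4.3  2.4 10.3] T [ 0.47  0.69 -0.04] op 0.0516 t 18.9
```

On the mat. Ease the press, open slowly, then go straight up.

```bash
python3 -m inch '[[[0,0,-0.05,0,0,0,0.3],[0,0,0,0,0,0,0],[0,0,0,0,0,0,-0.2],[0,0,0,0,0,0,-0.4],[0,0,0,0,0,0,-0.5]]]' 10; python3 -m inch '[[[0,0,0,0,0,0,-0.6],[0,0,-1,0,0,0,-0.6],[0,0,-4,0,0,0,-0.6],[0,0,-5,0,0,0,-0.6],[0,0,-5,0,0,0,-0.6]]]';python3 -m inch '[[[0,0,-5,0,0,0,-0.6],[-5,0,-2,0,0,0,-0.6],[-5,0,0,0,0,0,-0.6],[-5,0,0,0,0,0,-0.6],[0,0,0,0,0,0,-0.6]]]';python3 -c "
from h import *
go([.5302,-.2662,.2],96.2)
c=cam('wrist');w=c['image'];t=cam('top')['image'];s=cam('side')['image']
r=lambda i:cv2.resize(i,(400,300),interpolation=cv2.INTER_CUBIC)
cv2.imwrite('pics/f.png',np.vstack([np.hstack([r(w),r(t[150:315,270:490])]),np.hstack([r(t[100:280,210:450]),r(s[160:280,270:430])])]))
C=load('top')
print(proj(C,[[.5302,-.2662,.039]]))
"
```

```text
t: 19.4
tool_pos: [0.5296, -0.2662, -0.0101]
orientation: [0.177, -3.136, -0.0]
force: [0.7, -1.0, 0.3]
opening: 0.0668
t: 19.9
tool_pos: [0.5292, -0.266, 0.1421]
orientation: [0.177, -3.136, -0.001]
force: [1.1, -0.3, -0.3]
opening: 0.0744
t: 20.4
tool_pos: [0.6787, -0.2476, 0.2035]
orientation: [0.182, -3.132, -0.006]
force: [0.6, 0.1, -1.6]
opening: 0.0747
tool shift cm [14.96 -0.14  0.41] heading 96.64 turn z 0.44 tilt [-0.0045  0.0034 -1.    ] pos [ 0.6787 -0.2476  0.2035] F [ 0.6  0.1 -1.6] T [ 0.01  0.01 -0.06] op 0.0747 t 20.4
[[464.63147252 224.04039993]]
```

View pics/f.png

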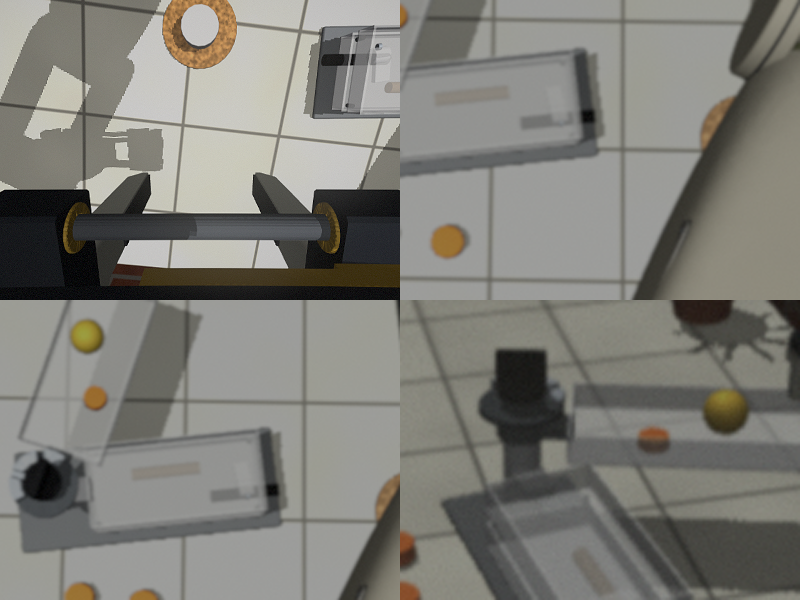

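The tin sits upright and central on the mat. The ball and cap are in the top tray, the whistle in the middle tray. One last check of the knob height in the side view, then hand in.

```bash
python3 -c "
from h import *
c=load('side');a=np.radians(162.3);u=np.array([np.cos(a),np.sin(a),0])*.023;n=np.array([-np.sin(a),np.cos(a),0])*.006
for dz in(0,.008):
  P=[np.array([.537,.209,.183+dz])+i*u+j*n for i in(-1,1) for j in(-1,1)]
  print(dz,proj(c,P).round(1).tolist())
g=cv2.cvtColor(c['image'],cv2.COLOR_BGR2GRAY)
print(g[172:190,312:326:3])"
```

```text
0 [[327.7, 178.8], [327.3, 181.2], [307.6, 178.2], [307.0, 180.6]]
0.008 [[327.7, 175.6], [327.3, 178.0], [307.5, 175.0], [306.9, 177.4]]
[[133 133 133 135 132]
 [134 136 134 133 135]
 [136 135 133 133 133]
 [133 133 134 136 132]
 [136 135 136 130 135]
 [136 133 134 134 134]
 [127 127 127 130 125]
 [ 92  94  97  99  97]
 [ 49  52  51  53  57]
 [ 26  29  29  28  30]
 [ 27  29  28  25  26]
 [ 25  24  25  24  25]
 [ 24  26  25  24  26]
 [ 25  25  27  25  25]
 [ 26  25  25  25  28]
 [ 26  28  24  25  26]
 [ 25  25  26  23  27]
 [ 26  25  27  24  25]]
```

```bash
python3 -m inch '[[[0,0,0,0,0,0,-0.6],[0,0,0,0,0,0,-0.6],[0,0,0,0,0,0,-0.6]]]'; python3 -c "
from plant import robot
robot.close_job()"
```

```text
t: 20.85
tool_pos: [0.6748, -0.2504, 0.2107]
orientation: [-0.176, 3.135, -0.002]
force: [-0.1, -0.3, -0.3]
opening: 0.0744
the job is handed in; nothing more can be done
```

I opened the top tray, locked it in the open notch, and set the tin down upright on the cork mat. I handed the job in at 20.9 s; it reports no verdict.

**Knob and tray:** I pulled the knob up about 12 mm, swung the tray about 66° and lowered the key into the open notch. The force stayed at about −11 N all the way down, with no sign of contact with the rim. In the last side picture the bar's top edge is at row 179.5. I expected about 178.5 with the knob fully down and 175 with the key on the rim, so it is down.

**Tin and the rest:** I felt the tin touch the mat (2 N, then 10 N upward) before letting go. The last pictures show:
- The tin is upright and roughly central on the mat.
- The ball and cap are in the top tray.
- The whistle is in the middle tray.
- The gripper is clear of everything.

I did not look at the spring grip again at the end, but the arm never went near it at low height.

**What disagreed:**
- **Fingertips:** They appeared to be about 20 mm further back than the reported TCP. My first grip closed over the top of the bar (opening read 0), so I gripped again lower.
- **Knob position:** My first reading from the top camera was 6 to 8 mm off. I used the wrist camera's value instead.

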